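Set the polarizer ring to the red mark

TASK

On the inspection stage, push the upright lever of the black polarizer ring round with a fingertip, gently, until the ring's white pointer points at the middle of the red tab on the housing's edge, and leave it there. Only push the lever, do not pinch it; leave the lens on the glass, the bottle, the cup and the screwdriver where they are.

Things in the scene. Friction and masses are not known exactly. Their poses are not given: they have to be found in the camera images.
- stage: fixed grey square housing of the inspection stage, 210 x 210 mm, top face 40 mm above the bench; origin at the centre of its underside, on the ring's turning axis; z up. A white glass disc of 80 mm diameter in its middle stands up to 48 mm above the bench. Black ticks every 10 degrees are engraved round the ring
- ring (a joint): turning angle of the black polarizer ring about the vertical axis through the stage's centre, rad, positive anticlockwise seen from above; 0 when the pointer lies along the stage's +x axis; stops at -2.4 and +2.4. The ring (142 mm outer, 86 mm inner diameter, its top 52 mm above the bench) turns stiffly: about 1.6 N at the lever moves it, and it stays where it is left, with no spring or coasting to speak of
- ring_center (a point): point on the turning axis at the height of the ring's top (52 mm above the bench); turns with the ring: its x axis points along the white pointer, z up
- pointer_tip (a point): outer end of the white pointer, a flat bar 5 mm wide on the ring's top, 88 mm from the turning axis
- lever_top (a point): middle of the top of the lever: an upright round aluminium post with yellow tip, 14 mm diameter, fixed on the ring 58 mm from the turning axis, on the same radius as the white pointer; it stands from 52 mm to 95 mm above the bench and travels with the ring
- red_tab: red tab fixed on the housing's top near its left or right edge (the stage's +y or -y side), 14 mm along the edge by 18 mm, 5 mm high; origin at its middle on the housing's top, 40 mm above the bench, 97 to 107 mm from the turning axis. The target
- blue_tab: blue tab of the same shape on the opposite edge; not the target
- lens: loose small dark lens barrel, 26 mm diameter, 13 mm high, standing on the glass disc (top 61 mm above the bench); origin at the centre of its underside; to be left alone
- flux_bottle: loose teal bottle, 36 mm diameter, 100 mm high; origin at the centre of its underside; to be left alone
- tip_cup: loose aluminium cup, 60 mm diameter, 50 mm high; origin at the centre of its underside; to be left alone
- screwdriver: loose screwdriver with orange handle, 160 mm long, lying on the bench on the stage's +x side; origin near its middle, x axis along it towards the tip; to be left alone

How it is judged (in metres and radians):
At the end, for the whole second after the job is handed in: the line of the white pointer, continued outwards, passes within 4.5 mm of the middle of the red tab, the ring is at rest, and the lens, bottle, cup and screwdriver are within 10 mm of where they stood (y of red_tab in the frame of ring_center between -0.0045 and 0.0045 m and x of red_tab in the frame of ring_center above 0.05 m and velocity of joint ring between -0.02 and 0.02 rad/s and distance of each of lens, flux_bottle, tip_cup, screwdriver from where it was at the start of the episode below 0.01 m); the robot touches nothing.
It fails at once if the lever or ring is pinched or forced (more than 18 N from the fingers) (contact force between the fingers and ring above 18 N).
It fails at once if the lens is moved by more than 15 mm or carried off (distance of lens from where it was at the start of the episode above 0.015 m).
It fails at once if the flux bottle is moved by more than 15 mm or carried off (distance of flux_bottle from where it was at the start of the episode above 0.015 m).
It fails at once if the tip cup is moved by more than 15 mm or carried off (distance of tip_cup from where it was at the start of the episode above 0.015 m).
It fails at once if the screwdriver is moved by more than 15 mm or carried off (distance of screwdriver from where it was at the start of the episode above 0.015 m).
It also fails if it takes over 48 s, if anything falls off the work surface, if the arm or the gripper's body presses on something with over 40 N, if the wrist force passes 120 N, or if a joint passes its speed limit or range.

ROBOT

A 7-joint arm with a two-finger parallel gripper is mounted at the origin on the work surface. World frame = base frame: x ahead of the robot, y to its left, z up, the work surface at z = 0. Lengths are in mm, angles in degrees, forces in N, time in s.
With the tool pointing down it reaches from about 425 to 975 mm from the base axis. Payload 16.7 kg.
Tool frame: the origin (TCP) lies at the very end of the fingers, on their centre line; the grasp point (between the pads) lies 19 mm behind it; z points along the fingers, y is the line along which they close (so a half turn about z gives the same grasp; the last joint's range is limited). The gripper opens to 85 mm and grips with 20 to 120 N. Pads are 22 mm wide; open, the fingers measure 114 mm over their backs; the gripper's body (76 mm by 85 mm) begins 54 mm behind the grasp point. The pads swing forward as they close: fully open they stand 13 mm farther back than shut.
Start: joints at [58.012, 24.414, 4.234, 92.017, -1.954, 63.644, -3.845], TCP at [268.284, -619.354, 231.302] pointing down, gripper open.
Joint ranges: [-163.25, 163.25], [-28.42, 122.38], [-70.27, 78.77], [12.13, 141.07], [-58.53, 238.53], [9.26, 117.41], [-156.51, 156.51]. Speed limits (degrees/s): [108.29, 108.29, 136.94, 136.94, 172.46, 172.46, 172.46].

INTERFACE

Orientations are given as [roll, pitch, yaw] about the fixed x, y, z axes, in that order (R = Rz(yaw) Ry(pitch) Rx(roll)).
In Python, from station import manip gives the robot as it stands. The module is installed in compiled form; this text tells all that it offers. Calls block until the motion is done:
- manip.move_pose(position, orientation): joint-space move of the TCP to a pose.
- manip.move_straight(position, orientation=None, v=150): straight line of the TCP; orientation=None keeps the orientation; v is the mean speed in mm/s.
- manip.goto_joints(angles): joint-space move.
- manip.set_gripper(opening, squeeze=None): finger opening in mm; squeeze is the grip in N (None keeps the last); returns when the fingers have stopped.
- manip.dwell(seconds).
- manip.ik(position, orientation): joint angles nearest the present ones, or None.
- manip.grab_frame(name): name is "scene" or "side" or "wrist"; returns (picture, depth): 420x560x3 uint8, red, green, blue; 420x560 float32, mm along the optical axis (not along the pixel's ray), 0 where there is no reading.
- manip.camera_model(name): a dict with "K" (3x3 intrinsics, pixels), "pose" (4x4, takes a point from camera to world coordinates); the wrist camera has in their place "T_tool_cam" (4x4, takes a point from camera to tool coordinates, whose origin is the TCP and whose axes are the flange's). Camera axes: x right, y down, z forward; pixel columns grow to the right and rows downward; lengths in mm; the calibration is good to about 2 mm. A picture is of the moment at which its call begins: read the wrist's pose just before it. camera_model takes no time and is no camera call.
A pose or a line that the arm cannot do raises manip.IKError and nothing moves.
- manip.close_job(): hands the job in; it is judged then, once.
Readings, each from a call of its own:
- manip.current_time_s(): time.
- manip.current_joint_positions(): joint angles.
- manip.current_qvel(): joint speeds.
- manip.current_effort(): joint torques, N m.
- manip.current_ee_pos(): TCP position.
- manip.current_tool_rot(): TCP orientation.
- manip.current_contact_force(): force on the tool from outside, world axes, zero at the start.
- manip.current_torque(): the same for the moment, N m.
- manip.current_opening(): finger opening in mm.
- manip.current_finger_force(): force on a finger pad.
Only numpy, scipy, OpenCV 4.12 (cv2) and the standard library are available. Lean on these libraries where they do the work, as an engineer would, in place of code of your own. Each camera call takes 0.05 s, during which the arm holds its last target. There are 200 camera calls.

## Working session

There is one attempt and no reset: what is moved stays moved. The work goes in short steps, each a Python script; the robot and the scene stay as the last script left them, time stands still between calls to the robot, and variables do not carry over. Pictures are saved under pics/ and viewed, at most 10 in all, crops included, and the job is handed in when it is done.

```bash
mkdir -p pics
python3 - <<'E'
from station import manip
import cv2,numpy as np,pickle
d={}
for n in("scene","side","wrist"):
    p,z=manip.grab_frame(n); d[n]=(p,z,manip.camera_model(n))
    cv2.imwrite(f"pics/{n}0.png",p[:,:,::-1])
    print(n,np.round(manip.camera_model(n)["K"],1).tolist(), {k:np.round(v,3).tolist() for k,v in manip.camera_model(n).items() if k!="K"})
pickle.dump(d,open("d0.pkl","wb"))
print(manip.current_tool_rot(),manip.current_time_s(),manip.current_opening())
E
```

```text
scene [[472.5, 0.0, 275.2], [0.0, 472.5, 206.1], [0.0, 0.0, 1.0]] {'pose': [[-0.635, 0.664, -0.396, 1021.302], [0.773, 0.541, -0.332, 390.445], [-0.006, -0.517, -0.856, 954.271], [0.0, 0.0, 0.0, 1.0]]}
side [[384.0, 0.0, 281.9], [0.0, 384.0, 210.1], [0.0, 0.0, 1.0]] {'pose': [[0.781, -0.448, 0.435, 267.208], [-0.624, -0.58, 0.524, -410.052], [0.017, -0.681, -0.732, 663.968], [0.0, 0.0, 0.0, 1.0]]}
wrist [[333.2, 0.0, 281.2], [0.0, 333.2, 209.7], [0.0, 0.0, 1.0]] {'T_tool_cam': [[-0.0, -0.947, -0.322, 85.001], [1.0, -0.0, 0.0, -0.751], [-0.001, -0.322, 0.947, -142.202], [0.0, 0.0, 0.0, 1.0]]}
[-1.79942806e+02  2.15615183e-03  2.34214981e+01] 0.15 85.81612563309511
```

View pics/scene0.png

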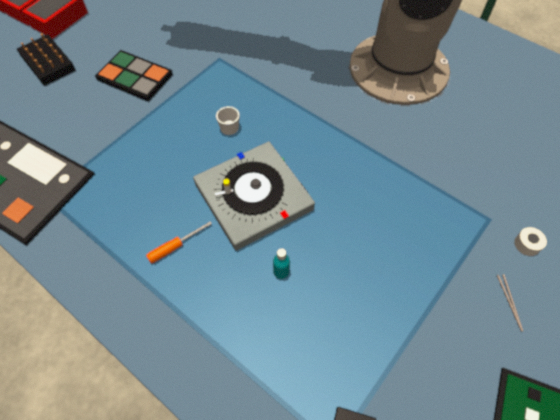

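View pics/side0.png

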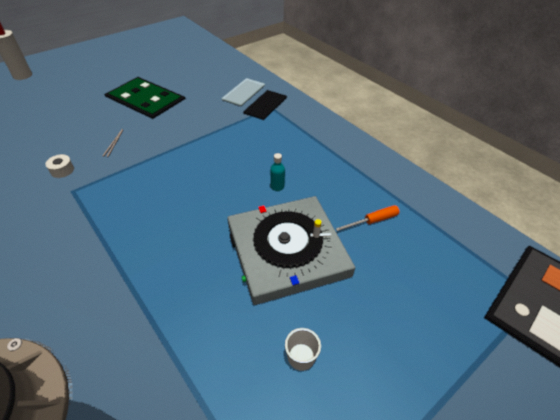

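The scene view shows the stage, with the white disc at about (253,187), red tab (285,215), blue tab (240,156) and yellow lever (227,183). The bottle is at (281,263), the cup at (228,120) and the screwdriver around (180,243). The side view agrees: red tab (262,210), lever (318,223), disc (287,238). Next I'll turn these pixels into world positions.

```bash
cat > h.py <<'E'
import numpy as np,cv2
def ray(K,T,uv,h):
    d=T[:3,:3]@np.linalg.solve(K,[uv[0],uv[1],1.]); o=T[:3,3]
    return o+d*(h-o[2])/d[2]
def blobs(p,lo,hi,amin=8):
    m=cv2.inRange(cv2.cvtColor(p,cv2.COLOR_RGB2HSV),lo,hi)
    n,l,s,c=cv2.connectedComponentsWithStats(m)
    return [(tuple(np.round(c[i],1)),int(s[i,4])) for i in range(1,n) if s[i,4]>=amin]
COL=dict(red=((0,180,120),(6,255,255)),blue=((115,180,100),(125,255,255)),yellow=((24,150,120),(33,255,255)),
 teal=((82,180,40),(94,255,255)),white=((0,0,190),(179,40,255)))
E
python3 - <<'E'
import pickle,numpy as np
from h import *
d=pickle.load(open("d0.pkl","rb"))
H=dict(red=45,blue=45,yellow=92,teal=40,white=48)
for n in("scene","side"):
    p,z,c=d[n]
    for k in COL:
        for uv,a in blobs(p,*COL[k]):
            w=ray(c["K"],c["pose"],uv,H[k])
            if 350<w[0]<950 and abs(w[1])<400: print(n,k,uv,a,np.round(w,1))
    pts={"scene":[(228,122),(281,262),(150,257),(210,225)],"side":[(302,350),(277,182),(398,210),(338,231)]}[n]
    for uv in pts: print(n,uv,np.round(ray(c["K"],c["pose"],uv,30),0))
E
```

```text
scene red (np.float64(284.1), np.float64(214.3)) 35 [604.6  66.6  45. ]
scene yellow (np.float64(226.0), np.float64(181.2)) 41 [641.4 -68.8  92. ]
scene teal (np.float64(281.1), np.float64(267.6)) 253 [706.9 140.9  40. ]
scene white (np.float64(227.8), np.float64(118.0)) 75 [ 476.8 -219.    48. ]
scene white (np.float64(251.9), np.float64(187.5)) 704 [597.3 -34.3  48. ]
scene white (np.float64(63.7), np.float64(178.1)) 47 [ 854.7 -391.8   48. ]
scene white (np.float64(218.7), np.float64(192.5)) 31 [655.5 -84.1  48. ]
scene white (np.float64(281.1), np.float64(252.0)) 64 [681.9 120.6  48. ]
scene (228, 122) [ 476. -222.   30.]
scene (281, 262) [694. 130.  30.]
scene (150, 257) [863. -96.  30.]
scene (210, 225) [724. -50.  30.]
side red (np.float64(262.1), np.float64(209.4)) 30 [601.3  61.1  45. ]
side blue (np.float64(292.2), np.float64(279.9)) 16 [ 537.8 -119.3   45. ]
side yellow (np.float64(317.5), np.float64(221.9)) 34 [642.5 -69.   92. ]
side teal (np.float64(277.1), np.float64(176.4)) 333 [697.6 130.2  40. ]
side white (np.float64(277.5), np.float64(155.4)) 22 [741.5 184.6  48. ]
side white (np.float64(288.4), np.float64(237.9)) 777 [594.6 -38.4  48. ]
side white (np.float64(325.1), np.float64(233.7)) 22 [661.9 -76.5  48. ]
side white (np.float64(301.8), np.float64(349.3)) 469 [ 464.1 -232.8   48. ]
side (302, 350) [ 469. -229.   30.]
side (277, 182) [692. 123.  30.]
side (398, 210) [ 852. -118.   30.]
side (338, 231) [701. -78.  30.]
```

View pics/wrist0.png

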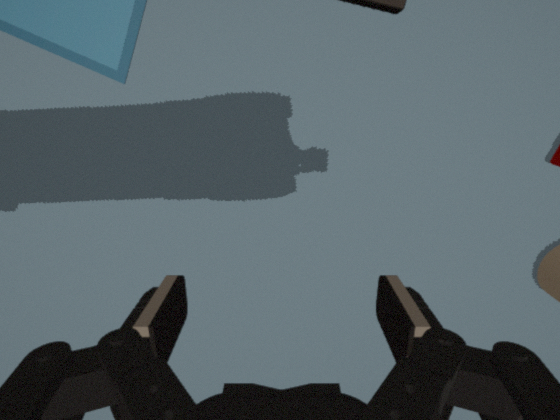

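The wrist view shows only bench so far. From the two fixed cameras, the stage centre is near (597,-37), the lever is at about -35° and the red tab at about +87°. The ring therefore needs about +122° anticlockwise. I'll close the fingers and take a closer look from above with the wrist camera.

```bash
cat >> h.py <<'E'
from station import manip
from scipy.spatial.transform import Rotation as Ro
def wristT():
    T=np.eye(4);T[:3,:3]=Ro.from_euler("xyz",manip.current_tool_rot(),degrees=True).as_matrix();T[:3,3]=manip.current_ee_pos()
    c=manip.camera_model("wrist"); return c["K"],T@c["T_tool_cam"]
def look(name):
    K,T=wristT(); p,z=manip.grab_frame("wrist"); cv2.imwrite(f"pics/{name}.png",p[:,:,::-1])
    H=dict(red=45,blue=45,yellow=95,white=50)
    for k in H:
        for uv,a in blobs(p,*COL[k],40): print(k,uv,a,np.round(ray(K,T,uv,H[k]),1))
    np.savez(name+".npz",p=p,z=z,K=K,T=T)
E
python3 - <<'E'
from h import *
manip.set_gripper(0,20)
manip.move_pose([527,-50,230],[180,0,10])
look("w1"); print(manip.current_time_s(),manip.current_joint_positions(),manip.current_opening())
E
```

```text
red (np.float64(173.2), np.float64(84.0)) 288 [604.   64.4  45. ]
yellow (np.float64(330.7), np.float64(60.7)) 292 [642.3 -67.9  95. ]
white (np.float64(343.7), np.float64(45.3)) 97 [661.6 -81.8  50. ]
white (np.float64(282.2), np.float64(99.1)) 3737 [608.3 -36.5  50. ]
white (np.float64(427.8), np.float64(256.6)) 587 [ 477.3 -218.1   50. ]
3.2 [ 15.00935465  12.01249907 -18.80323693 109.72664813   4.49684091
  58.9699648  -85.80134322] -0.13609339587975905
```

View pics/w1.png

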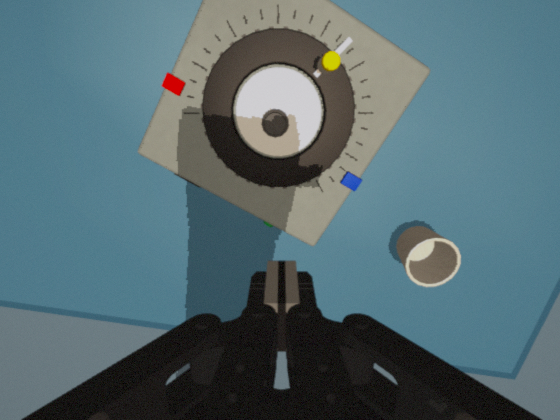

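The wrist view shows the red tab at (173,84), lever top (331,61), pointer tip at about (351,40), blue tab (351,181) and lens (275,123). The disc spans columns 232 to 325 and rows 64 to 158, so its centre is at about (278.5,111). I'll work out the angles, then bring the finger down behind the lever and find contact gently.

```bash
cat >> h.py <<'E'
Z=70
def arc(c,deg,z=Z,v=60,r=58):
    a=np.radians(deg); manip.move_straight([c[0]+r*np.cos(a),c[1]+r*np.sin(a),z],[180,0,deg+90],v=v)
E
python3 - <<'E'
from h import *
f=np.load("w1.npz");K,T=f["K"],f["T"]
c=ray(K,T,(278.5,111),48);tip=ray(K,T,(351,40),54);lv=ray(K,T,(330.7,60.7),95);red=ray(K,T,(173.2,84),45);ln=ray(K,T,(275,121),61)
ang=lambda p:np.degrees(np.arctan2(p[1]-c[1],p[0]-c[0]))
for n,p in zip(("c","tip","lever","red","lens"),(c,tip,lv,red,ln)): print(n,np.round(p,1),np.hypot(*(p-c)[:2]).round(1),ang(p).round(1))
c=c[:2]; np.save("c.npy",c); a0=ang(lv)
s=a0-45
manip.move_pose([c[0]+58*np.cos(np.radians(s)),c[1]+58*np.sin(np.radians(s)),130],[180,0,s+90])
arc(c,s,v=80)
print(manip.current_contact_force(),manip.current_time_s())
for d in range(-40,-11,2):
    arc(c,a0+d,v=25); F=np.array(manip.current_contact_force()); print(d,F.round(2))
    if np.hypot(*F[:2])>1.2: break
look("w2"); print(manip.current_time_s())
E
```

```text
c [597.3 -34.9  48. ] 0.0 0.0
tip [666.  -86.4  54. ] 85.9 -36.8
lever [642.3 -67.9  95. ] 55.8 -36.2
red [604.   64.4  45. ] 99.6 86.2
lens [588.7 -33.3  61. ] 8.7 169.2
[-0.42930044 -0.62072374  0.36882655] 4.7
-40 [-0.23 -1.03  0.44]
-38 [-0.4  -0.29  0.15]
-36 [-0.16 -0.71  0.05]
-34 [-0.21  0.41  0.41]
-32 [ 0.09 -0.09 -0.15]
-30 [ 0.17 -0.41 -0.38]
-28 [-0.19 -0.09 -0.37]
-26 [-0.16 -0.46  0.35]
-24 [ 0.05 -0.14  0.59]
-22 [ 0.03  0.52 -0.37]
-20 [-0.11  0.09  0.31]
-18 [-1.25  0.6   0.45]
red (np.float64(13.8), np.float64(142.3)) 927 [605.3  62.9  45. ]
yellow (np.float64(268.0), np.float64(269.0)) 794 [644.6 -65.6  95. ]
white (np.float64(106.1), np.float64(234.7)) 123 [590.2   2.6  50. ]
7.85
```

Contact came at an offset of about -18°, as expected. I'll push along the arc to about 8° short of the tab, watching the force.

Run:
```python
from h import *
c=np.load("c.npy"); a=-36.2-18; end=86.2-17.5-8; m=0
while a<end:
    a=min(a+4,end); arc(c,a,v=35); f=np.hypot(*np.array(manip.current_contact_force())[:2]); m=max(m,f)
    if f>7: print("stop",a,f); break
print(a,m,manip.current_time_s()); look("w3"); p,z=manip.grab_frame("scene"); cv2.imwrite("pics/s3.png",cv2.resize(p[120:290,160:360,::-1],None,fx=3,fy=3))
```

```text
60.7 1.2919535357862773 15.5667
red (np.float64(339.7), np.float64(174.9)) 902 [602.9  65.2  45. ]
yellow (np.float64(268.9), np.float64(268.2)) 829 [608.5  22.   95. ]
white (np.float64(168.3), np.float64(254.2)) 10391 [595.1 -34.8  50. ]
```

View pics/w3.png

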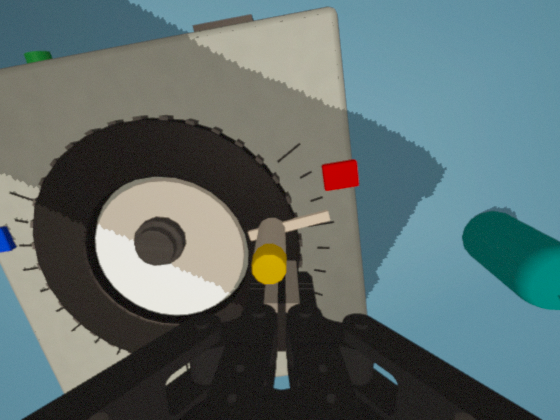

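The ring followed, with force at most 1.3 N. In the picture the pointer runs from (249,236) to (330,217), the red tab is at (340,175), and the disc centre is at about (171,246). I'll measure the remaining angle, push the rest, and measure again.

```bash
cat >> h.py <<'E'
def measure(name):
    f=np.load(name+".npz");p,K,T=f["p"],f["K"],f["T"]
    hsv=cv2.cvtColor(p,cv2.COLOR_RGB2HSV)
    g=((hsv[...,2]>125)&(hsv[...,1]<90)).astype(np.uint8)
    n,l,s,cc=cv2.connectedComponentsWithStats(g)
    X=lambda uv,h:ray(K,T,uv,h)[:2]
    c0=np.load("c.npy"); best=None; disc=None
    for i in range(1,n):
        if s[i,4]<150: continue
        ys,xs=np.nonzero(l==i); w=np.array([X(q,54) for q in zip(xs,ys)]); r=np.hypot(*(w-c0).T)
        if s[i,4]>4000 and r.max()<60:
            e=cv2.fitEllipse(cv2.convexHull(np.c_[xs,ys].astype(np.int32))); disc=X(e[0],48); print("disc px",np.round(e[0],1),disc.round(1))
        elif s[i,4]<4000 and r.min()>38 and r.max()<95: best=w; print("ptr",s[i,4],r.min().round(1),r.max().round(1))
    red=X(max(blobs(p,*COL["red"],40),key=lambda b:b[1])[0],45)
    c=disc if disc is not None else c0
    vx,vy,x,y=cv2.fitLine(best.astype(np.float32),cv2.DIST_L2,0,.01,.01).ravel(); u=np.array([vx,vy])
    if u@(red-c)<0:u=-u
    m=best[np.hypot(*(best-c).T)>68].mean(0)-c; m/=np.hypot(*m)
    cr=lambda a,b:a[0]*b[1]-a[1]*b[0]
    A=lambda v:np.degrees(np.arctan2(v[1],v[0]))
    print("c",c.round(1),"red",red.round(1),"ptr ang fit",A(u).round(2),"ctr-tip",A(m).round(2),"red ang",A(red-c).round(2),
      "red off line(fit)",cr(u,red-np.array([x,y])).round(2),"off (ctr)",cr(m,red-c).round(2))
E
python3 -c "
from h import *
measure('w3')"
```

```text
disc px [169.9 246.1] [592.1 -32.3]Traceback (most recent call last):
  File "<string>", line 3, in <module>
    measure('w3')
    ~~~~~~~^^^^^^
  File "h.py", line 40, in measure
    vx,vy,x,y=cv2.fitLine(best.astype(np.float32),cv2.DIST_L2,0,.01,.01).ravel(); u=np.array([vx,vy])
                          ^^^^^^^^^^^
AttributeError: 'NoneType' object has no attribute 'astype'
```

```bash
python3 -c "
from h import *
p=np.load('w3.npz')['p'];h=cv2.cvtColor(p,cv2.COLOR_RGB2HSV)
for q in [(320,219),(310,222),(275,230),(255,234),(315,212),(310,235),(260,150),(240,240),(120,220),(130,280),(172,185),(90,240)]: print(q,p[q[1],q[0]],h[q[1],q[0]])
g=((h[...,2]>125)&(h[...,1]<90)).astype(np.uint8);n,l,s,c=cv2.connectedComponentsWithStats(g);print(s[s[:,4]>100])
"
```

```text
(320, 219) [209 192 168] [ 18  50 209]
(310, 222) [209 190 168] [ 16  50 209]
(275, 230) [122 111  98] [ 16  50 122]
(255, 234) [206 189 165] [ 18  51 206]
(315, 212) [133 127 109] [ 23  46 133]
(310, 235) [128 126 112] [ 26  32 128]
(260, 150) [128 124 111] [ 23  34 128]
(240, 240) [193 182 163] [ 19  40 193]
(120, 220) [195 183 164] [ 18  41 195]
(130, 280) [232 232 226] [ 30   7 232]
(172, 185) [196 184 165] [ 18  40 196]
(90, 240) [23 20 16] [17 78 23]
[[     0      0    560    420 170158]
 [     0      0    484    394  47801]
 [    95    178    152    137  14230]
 [   276    352     12     26    258]
 [   166    366     21     18    108]]
```

```bash
sed -i 's/^    c0=np.load/    gp=(hsv[...,2]>165)\&(hsv[...,1]<90)\n    c0=np.load/; s/        elif s\[i,4\]<4000.*//' h.py
python3 - <<'E'
s=open('h.py').read()
s=s.replace('    red=X(max(','''    n,l,s,cc=cv2.connectedComponentsWithStats(gp.astype(np.uint8))
    for i in range(1,n):
        if not 60<s[i,4]<4000: continue
        ys,xs=np.nonzero(l==i); w=np.array([X(q,54) for q in zip(xs,ys)]); r=np.hypot(*(w-c0).T)
        if r.min()>38 and r.max()<97 and r.max()>80: best=w; print("ptr",s[i,4],s[i],r.min().round(1),r.max().round(1))
    red=X(max(''')
s=s.replace('print("disc px",np.round(e[0],1)','print("disc px",np.round(e,1) if 0 else e,[np.hypot(*(X(q,48)-disc)).round(1) for q in ((xs.min(),e[0][1]),(xs.max(),e[0][1]),(e[0][0],ys.min()),(e[0][0],ys.max()))]')
open('h.py','w').write(s)
E
python3 -c "
from h import *
for n in ('w1','w3'): measure(n)"
```

```text
disc px ((278.2533874511719, 110.04872131347656), (88.4354019165039, 91.99529266357422), 170.9005126953125) [np.float64(41.3), np.float64(40.8), np.float64(38.7), np.float64(42.9)] [598.1 -34.6]
ptr 145 [335  36  18  20 145] 70.3 86.8
c [598.1 -34.6] red [604.   64.4] ptr ang fit 145.5 ctr-tip -36.63 red ang 86.61 red off line(fit) -87.84 off (ctr) 82.95
disc px ((169.9373321533203, 246.0969696044922), (133.22552490234375, 154.83189392089844), 114.63685607910156) [np.float64(40.5), np.float64(41.1), np.float64(37.9), np.float64(43.7)] [592.1 -32.3]
ptr 1690 [   0  174   39   71 1690] 70.1 89.3
ptr 441 [283 211  47  20 441] 64.4 87.9
ptr 71 [167 367  19  16  71] 70.8 82.9
c [592.1 -32.3] red [602.9  65.2] ptr ang fit 102.45 ctr-tip -31.64 red ang 83.69 red off line(fit) 27.37 off (ctr) 88.63
```

The ellipse centre is biased by perspective. I'll fit in the world plane instead, and pick the pointer candidate nearest the red tab's direction.

```bash
python3 - <<'E'
import re
s=open('h.py').read()
s=re.sub(r'            e=cv2.fitEllipse.*\n','''            hull=cv2.convexHull(np.c_[xs,ys].astype(np.int32))[:,0]
            e=cv2.fitEllipse(np.array([X(q,48) for q in hull],np.float32)); disc=np.array(e[0]); print("disc",np.round(e[0],1),np.round(e[1],1))
''',s)
s=s.replace('60<s[i,4]<4000','60<s[i,4]<1500').replace('r.max()>80: best','r.max()>80 and (best is None or s[i,4]>len(best)): best')
open('h.py','w').write(s)
E
python3 -c "
from h import *
for n in ('w1','w3'): measure(n)"
```

```text
disc [596.4 -34.9] [82.1 82.9]
ptr 145 [335  36  18  20 145] 70.3 86.8
c [596.4 -34.9] red [604.   64.4] ptr ang fit 145.5 ctr-tip -35.71 red ang 85.63 red off line(fit) -87.84 off (ctr) 85.08
disc [594.7 -33.7] [81.5 81.9]
ptr 441 [283 211  47  20 441] 64.4 87.9
c [594.7 -33.7] red [602.9  65.2] ptr ang fit 76.09 ctr-tip 75.73 red ang 85.28 red off line(fit) 16.33 off (ctr) 16.47
```

Both estimates agree: 16.4 mm (about 9.4°) remains. I'll push 7.5°, measure, then finish.

Run:
```python
from h import *
c=np.load("c.npy")
for a in (64,68.2): arc(c,a,v=25)
manip.dwell(.3); look("w4"); measure("w4"); print(manip.current_time_s(),manip.current_contact_force())
```

```text
red (np.float64(348.0), np.float64(197.0)) 851 [602.7  65.1  45. ]
yellow (np.float64(269.9), np.float64(267.9)) 832 [601.2  23.2  95. ]
white (np.float64(167.6), np.float64(253.3)) 10609 [594.9 -35.4  50. ]
disc [594.6 -33.9] [81.6 82.1]
ptr 450 [284 211  47  20 450] 64.7 88.0
c [594.6 -33.9] red [602.7  65.1] ptr ang fit 83.03 ctr-tip 82.96 red ang 85.32 red off line(fit) 4.05 off (ctr) 4.09
16.6167 [-0.25057173  0.07736038  0.88910967]
```

Run:
```python
from h import *
c=np.load("c.npy")
arc(c,70.5,v=15); manip.dwell(.3); look("w5"); measure("w5")
arc(c,55,v=40); manip.move_straight([c[0]+33,c[1]+48,160],None,v=100)
look("w6"); measure("w6"); print(manip.current_time_s())
```

```text
red (np.float64(349.8), np.float64(203.9)) 832 [602.6  65.   45. ]
yellow (np.float64(270.3), np.float64(268.2)) 819 [599.   23.3  95. ]
white (np.float64(167.4), np.float64(252.8)) 10780 [594.6 -35.5  50. ]
white (np.float64(144.3), np.float64(206.4)) 46 [566.8 -35.2  50. ]
disc [594.5 -33.9] [81.5 82. ]
ptr 440 [284 212  47  20 440] 64.6 88.1
c [594.5 -33.9] red [602.6  65. ] ptr ang fit 85.39 ctr-tip 85.04 red ang 85.31 red off line(fit) 0.33 off (ctr) 0.47
red (np.float64(314.9), np.float64(138.9)) 404 [603.3  65.3  45. ]
yellow (np.float64(264.1), np.float64(181.8)) 345 [599.5  23.4  95. ]
white (np.float64(218.9), np.float64(168.0)) 109 [578.7  -7.   50. ]
white (np.float64(196.5), np.float64(219.5)) 3535 [601.4 -48.   50. ]
white (np.float64(498.7), np.float64(212.0)) 398 [735.1 154.1  50. ]
disc [595.3 -34.1] [81.  82.2]
ptr 221 [273 147  30  21 221] 64.7 88.0
c [595.3 -34.1] red [603.3  65.3] ptr ang fit 84.96 ctr-tip 85.49 red ang 85.4 red off line(fit) 0.04 off (ctr) -0.15
18.9167
```

View pics/w6.png

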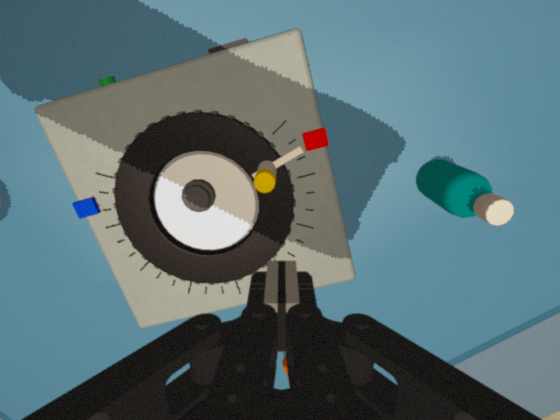

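The pointer, ending at (303,150), aims at the middle of the red tab at (315,139), with a measured offset under 0.5 mm. The fingers are clear of the ring and the lens is still on the glass, so I'll hand the job in.

```bash
python3 -c "
from station import manip
p=manip.current_ee_pos(); manip.move_straight([p[0],p[1],220]); manip.dwell(.3); print(manip.close_job())"
```

```text
the job is handed in; nothing more can be done
None
```

The job is handed in: the white pointer aims within about 0.5 mm of the red tab's middle (limit 4.5 mm), the lever was only pushed (about 1.3 N at most in the readings between steps), and nothing else was touched, though I didn't re-measure the loose items; no verdict came back.

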